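# Fill, stir and screw shut the foot shaker

### The arm

A 6-joint arm with a two-finger parallel gripper is mounted at the origin on the work surface. World frame = base frame: x ahead of the robot, y to its left, z up, the work surface at z = 0. Lengths are in m, angles in rad, forces in N, time in s.
With the tool pointing down it reaches from about 0.375 to 0.975 m from the base axis. Payload 3.8 kg.
Tool frame: the origin (TCP) lies on the centre line of the jaws, within the pads' length; the fingertips stand 14 mm ahead of it and the grasp point (between the pads) lies 5 mm behind it; z points along the fingers, y is the line along which they close (so a half turn about z gives the same grasp; the last joint's range is limited). The gripper opens to 85 mm and grips with 20 to 120 N. Pads are 22 mm wide; open, the fingers measure 114 mm over their backs; the gripper's body (76 mm by 85 mm) begins 54 mm behind the grasp point. The pads swing forward as they close: fully open they stand 13 mm farther back than shut.
Start: joints at [-1.16, 0.264, 1.604, -0, 1.274, -0.037], TCP at [0.292, -0.608, 0.245] pointing down, gripper open.
Joint ranges: [-2.63, 2.63], [-0.94, 2.18], [0.31, 2.57], [-1.31, 4.45], [0, 2.66], [-2.55, 2.55]. Speed limits (rad/s): [2.57, 2.57, 3.14, 3.14, 3.14, 3.14].

### API

Orientations are given as a rotation vector (axis times angle).
In Python, from workcell import bot, eyes, spot_in gives the robot as it stands.
- The arm moves only by the tool carry_out, never from a script. Its argument "series" is text: rows parted by semicolons, each of 4 numbers parted by spaces: the shift along the world's x, y, z in m, then the turn about the world's z in degrees. In form: tx ty tz roll; .... A call has 1 to 20 rows; each row shifts and turns the commanded pose from where the row before left it; what a row does not reach is not made up. A row lasts 1/8 s, in which the tool goes at most 62.5 mm and 10.7 degrees, less where a joint would pass 70% of its speed; a pose out of reach is approached as far as the arm can. A call is refused whole if a number of a shift passes 0.0625 or a number of a turn 10.7, either way. A call with a gripper value outside its range is refused whole. "jaw" is the gripper command: -1 is shut, 1 is fully open, values between are in proportion, set as the call begins (left out, the last holds). The fingers move at their own pace and stop on an object; "grip_force" is the grip in N (left out, the last holds). Time passes only in rows, so rows that do not move let the fingers close. It gives the time, the measured TCP pose, the force, the opening and the grip force at its end, in the units of the state.
- bot.read_state(): the state, without advancing time (a new reading comes with each control period).
- eyes.read_camera(name): name is "scene" or "top" or "wrist"; returns (picture, depth): 400x640x3 uint8, blue, green, red; 400x640 float32, m along the optical axis (not along the pixel's ray), 0 where there is no reading.
- eyes.get_calibration(name): a dict with "K" (3x3 intrinsics, pixels), "position" and "rotation" of the camera in the world; the wrist camera has in their place "T_tool_cam" (4x4, takes a point from camera to tool coordinates, whose origin is the TCP and whose axes are the flange's). Camera axes: x right, y down, z forward; pixel columns grow to the right and rows downward; lengths in m; the calibration is good to about 2 mm. A picture is of the moment at which its call begins: read the wrist's pose just before it. get_calibration takes no time and is no camera call.
- bot.finish_job(): hands the job in; it is judged then, once.
Trained networks look in the newest picture that a camera, given by its name, has taken for a name from the list of things; names that differ only in an ending like _2 or _b are one class to them, and where a whole thing is asked for, a point or a joint stands for the part that bears it (a point fixed in the world has none). Each returns a list of dicts, best first, with "score" (0 to 1); they miss things now and then, are a little off and sometimes report something else, mostly with a low value. They report only what shows in the picture. A call takes as long as a camera call.
- spot_in(camera, target): "rect" ([centre column, centre row, width, height] in pixels, round what is visible of it).
The state is a dict: "time": time; "q": joint angles; "joint_vel": joint speeds; "joint_torque": joint torques, N m; "tool_pos": TCP position; "tcp_rot": TCP orientation; "wrist_force": force on the tool from outside, world axes, zero at the start; "torque": the same for the moment, N m; "width": opening from 0.0 (shut) to 1.0 (fully open); "grip_force": force on a finger pad.
Only numpy, scipy, OpenCV 4.12 (cv2) and the standard library are available. Lean on these libraries where they do the work, as an engineer would, in place of code of your own. Each camera call takes 0.05 s, during which the arm holds its last target. There are 200 camera calls.

### The job

Finish the foot shaker: put all the brass nuts from the bench into the open drum with the wooden beads, then take the rod from the tool block and stir them in with at least three wide rounds down near the floor, and stand the rod back in its hole. Then shut the red lid and drive its screw fully home with the screwdriver, keeping the blade pressed in the slot while you turn, and stand the screwdriver back in its own hole. Leave everything else on the bench where it is.

Things in the scene. Friction and masses are not known exactly. Their poses are not given: they have to be found in the camera images.
- shaker: the foot shaker: an open aluminium drum 60 mm high, outside radius 50 mm, inside radius 46 mm, floor 5 mm thick, fixed to the bench. Origin: centre of its underside; its z is up, its x points from the drum's axis to the lid's hinge (hinge line along y at x = +58 mm, z = 60 mm); on the -x side a square screw boss 28 mm wide reaches out to x = -77 mm, flush with the rim
- lid (a joint): hinge angle of the red lid, rad: 0 = shut flat on the rim, 1.9 = fully open, where it starts, standing up and leaning away from the drum. Disc of radius 50 mm, 4 mm thick, centred 58 mm from the hinge line, with a tab 28 mm wide out to 137 mm from it, which lands on the boss. Free damped hinge: pushed from behind past upright it falls shut; 200 g, only its weight holds it shut
- screw (a joint): angle of the steel captive screw in the lid's tab, rad, growing clockwise as seen from above: 0 = fully backed out, 7.0 = home, a hard stop with the head down on the tab; it sinks 1 mm per rad. Starts between 0 and 1.5. The head is oiled (low friction on the blade). It takes 0.04 Nm to turn, stays where it is left and cannot be turned by pushing alone
- screw_slot (a point): centre of the mouth of the slot in the screw's head (its top face). The head is 25 mm across and 7.5 mm high; a straight slot 5.5 mm wide and 4.5 mm deep runs right across it along this point's x axis; z is out of the head (up when the lid is shut). With the lid shut the screw axis is 62 mm from the drum's axis, on the -x side, and the head's top is 72 mm above the bench when home, 79 mm when fully out
- bead0_center (a point): centre of a wooden bead, a ball of 16 mm, 10 g, loose in the drum (7 in all)
- bead1_center (a point): centre of a wooden bead, a ball of 16 mm, 10 g, loose in the drum (7 in all)
- bead2_center (a point): centre of a wooden bead, a ball of 16 mm, 10 g, loose in the drum (7 in all)
- bead3_center (a point): centre of a wooden bead, a ball of 16 mm, 10 g, loose in the drum (7 in all)
- bead4_center (a point): centre of a wooden bead, a ball of 16 mm, 10 g, loose in the drum (7 in all)
- bead5_center (a point): centre of a wooden bead, a ball of 16 mm, 10 g, loose in the drum (7 in all)
- bead6_center (a point): centre of a wooden bead, a ball of 16 mm, 10 g, loose in the drum (7 in all)
- nut0_mid (a point): centre of a brass hexagon nut, 17 mm across the flats, 10 mm high, 20 g, lying flat on the bench; z is its axis. Two to four of nut0 to nut3 are there, the others are absent
- nut1_mid (a point): centre of a brass hexagon nut, 17 mm across the flats, 10 mm high, 20 g, lying flat on the bench; z is its axis. Two to four of nut0 to nut3 are there, the others are absent
- nut2_mid (a point): centre of a brass hexagon nut, 17 mm across the flats, 10 mm high, 20 g, lying flat on the bench; z is its axis. Two to four of nut0 to nut3 are there, the others are absent
- nut3_mid (a point): centre of a brass hexagon nut, 17 mm across the flats, 10 mm high, 20 g, lying flat on the bench; z is its axis. Two to four of nut0 to nut3 are there, the others are absent
- stand_hole0 (a point): centre of the mouth of the rod's hole in the top face of the beech tool block, a fixed block 56 x 160 x 60 mm (along this point's x, y, z); blind round hole 20 mm wide, 55 mm deep, mouth 60 mm above the bench
- stand_hole1 (a point): centre of the mouth of the screwdriver's hole in the same block, 100 mm from the other along +y, same size, depth and height
- rod_tip (a point): centre of the foot of the stirring rod: a round wooden rod 12 mm thick and 140 mm long with a blue band, 30 g, standing loosely in its hole on the hole's floor (foot 5 mm above the bench); its z runs up along the rod
- rod_grip (a point): point on the rod's axis 97 mm above its foot, a good place to hold it
- driver_tip (a point): centre of the end of the screwdriver's blade. Stubby flat-blade screwdriver, 120 mm long, 90 g: blade 14 mm wide (along its x) and 3 mm thick (along its y), shank 8 mm, black collar 30 mm wide from 48 to 52 mm above the blade's end, orange handle 24 x 24 mm square, faces square to its x and y, from 52 to 118 mm. It stands blade down in its hole, hanging by the collar on the block's top (blade's end 12 mm above the bench); z runs from the blade up to the handle
- driver_grip (a point): centre of the screwdriver's handle, on its axis 85 mm above the blade's end; axes as driver_tip
- picks_mid (a point): centre of the yellow pick holder, 36 x 60 x 24 mm with a spring clip on top (bystander)
- slide_mid (a point): centre of the chrome guitar slide, a tube 23 mm wide standing 58 mm high (bystander)
- spanner_mid (a point): centre of the stainless spanner, 150 mm long, lying flat (bystander). Behind it, from about x = 0.75 on, stand the fixed silver looper and purple phaser pedals (125 x 75 x 58 mm), and to the robot's right, beyond y = -0.38, a fixed aluminium volume pedal, 75 mm high

How it is judged:
By the outcome, as a careful person would: the job done as asked, in the order asked, and still so for the second after the job is handed in, with the robot touching nothing.
Of nut0, nut1, nut2, nut3 only 2 to 4 are there at a start; the rules pass over those that are not, and their reading is None.
At some moment in a run one of nut0, nut1, nut2, nut3 may be knocked a few centimetres aside while the robot is not near it.
It also fails if it takes over 210 s, if anything falls off the work surface, if the arm or the gripper's body presses on something with over 40 N, if the wrist force passes 120 N, or if a joint passes its speed limit or range.

## Working session

There is one attempt and no reset: what is moved stays moved. The work goes in short steps, Python scripts to look and compute and a tool call to move; the robot and the scene stay as the last step left them, time stands still between calls to the robot, and variables do not carry over. Pictures are saved under pics/ and viewed, at most 14 in all, crops included, and the job is handed in when it is done.

Besides the shell and the picture viewer there is one more tool, called after "Call:" in YAML: its name, and indented under it one key for each argument. carry_out: Moves the arm, as the interface text tells. Its arguments: {"type":"object","properties":{"series":{"type":"string"},"jaw":{"type":"number"},"grip_force":{"type":"number"}},"required":["series"]}

```bash
ls; mkdir -p pics
cat > h.py <<'E'
import numpy as np, cv2
from scipy.spatial.transform import Rotation as R
from workcell import bot, eyes, spot_in
def cam(name):
    s=bot.read_state(); im,d=eyes.read_camera(name); c=eyes.get_calibration(name); K=np.array(c["K"])
    if name=="wrist":
        T=np.eye(4);T[:3,:3]=R.from_rotvec(s["tcp_rot"]).as_matrix();T[:3,3]=s["tool_pos"];T=T@np.array(c["T_tool_cam"])
    else:
        T=np.eye(4);r=np.array(c["rotation"]);T[:3,:3]=r if r.shape==(3,3) else R.from_rotvec(r).as_matrix();T[:3,3]=c["position"]
    return im,d,K,T
def world(d,K,T):
    v,u=np.mgrid[0:d.shape[0],0:d.shape[1]]
    P=np.stack([(u-K[0,2])/K[0,0]*d,(v-K[1,2])/K[1,1]*d,d],-1)
    W=P@T[:3,:3].T+T[:3,3]; W[d<=0]=np.nan; return W
def atz(u,v,z,K,T):
    r=T[:3,:3]@np.array([(u-K[0,2])/K[0,0],(v-K[1,2])/K[1,1],1]); return T[:3,3]+r*(z-T[2,3])/r[2]
E
python3 - <<'E'
from h import *
for n in ("scene","top"):
    im,d,K,T=cam(n);cv2.imwrite(f"pics/{n}0.png",im);W=world(d,K,T);np.savez(f"{n}0.npz",W=W,im=im)
    print(n,T[:3,3].round(3),T[:3,2].round(2),K[0,0])
    for t in ["shaker","lid","screw_slot","nut0_mid","stand_hole0","stand_hole1","rod_grip","rod_tip","driver_grip","picks_mid","slide_mid","spanner_mid"]:
        for r in spot_in(n,t)[:4]:
            u,v,w,h=r["rect"]; 
            print(t,round(r["score"],2),np.round(r["rect"]),W[min(399,int(v)),min(639,int(u))].round(3))
print(bot.read_state())
E
```

```text
pics
scene [0.954 0.176 0.548] [-0.61 -0.31 -0.72] 375.99077988598503
shaker 0.77 [468. 259. 167. 121.] [0.551 0.223 0.057]
lid 0.81 [514. 242.  74.  79.] [0.561 0.265 0.137]
lid 0.61 [228. 212.  84.  76.] [ 0.631 -0.177  0.061]
screw_slot 0.7 [538. 222.  32.  21.] [0.556 0.279 0.18 ]
stand_hole0 0.96 [229. 212.  88.  77.] [ 0.631 -0.177  0.061]
stand_hole0 0.2 [383. 344.  97.  62.] [0.715 0.145 0.008]
stand_hole1 0.96 [229. 212.  88.  77.] [ 0.631 -0.177  0.061]
stand_hole1 0.2 [383. 344.  97.  62.] [0.715 0.145 0.008]
rod_grip 0.56 [200. 169.  21.  42.] [ 0.598 -0.251  0.11 ]
rod_grip 0.48 [420. 270.   9.   5.] [0.576 0.16  0.019]
rod_tip 0.72 [201. 172.  20.  39.] [ 0.597 -0.253  0.099]
driver_grip 0.63 [237. 199.  26.  42.] [ 0.628 -0.15   0.105]
driver_grip 0.38 [435. 281.  11.   7.] [0.586 0.187 0.021]
driver_grip 0.29 [515. 241.  74.  80.] [0.563 0.266 0.139]
picks_mid 0.87 [424. 198.  35.  30.] [0.418 0.122 0.026]
slide_mid 0.83 [299. 266.  18.  30.] [ 0.671 -0.015  0.051]
spanner_mid 0.62 [382. 344.  95.  62.] [0.714 0.143 0.007]
top [ 0.448 -0.01   0.809] [ 0.16 -0.02 -0.99
[... 837 characters left out ...]
'time': 1.3, 'q': array([-1.15990755e+00,  2.63933510e-01,  1.60397470e+00, -1.68926094e-05,
        1.27368321e+00, -3.68967035e-02]), 'joint_vel': array([-8.46632383e-05, -1.31145397e-03, -2.42292290e-04, -1.03980047e-03,
       -4.03836808e-04, -5.54863754e-04]), 'joint_torque': array([ 1.33397585e-03, -5.15055013e+01, -3.67722058e+01,  4.93600578e-05,
        9.50499089e-04,  2.75718145e-05]), 'tool_pos': array([ 0.29225561, -0.60846437,  0.2452708 ]), 'tcp_rot': array([ 3.06317438e+00,  6.97524641e-01, -2.45695423e-05]), 'wrist_force': array([ 1.12701944, -0.16095819, -0.82078135]), 'torque': array([-0.0133193 ,  0.02893387,  0.01077531]), 'grip_force': 0.0, 'width': 0.9981754668257855}
```

View pics/scene0.png

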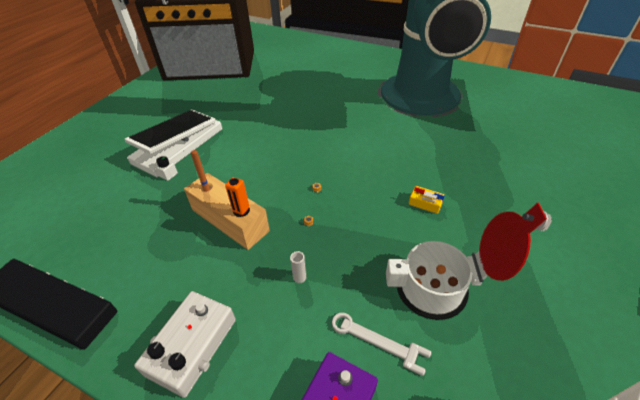

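View pics/top0.png

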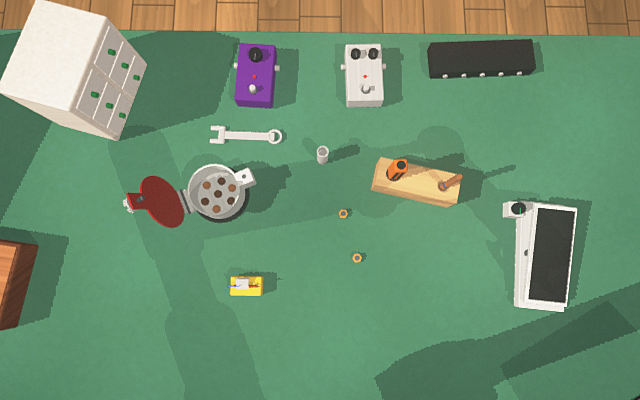

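Scene and top show two nuts: top px (343,213) and (357,258); scene px (317,187), (309,221). The drum is at top (217,193), lid open to its left, the boss to its right. The block is at (416,182), with the driver in its left hole and the rod in its right hole.

Run:
```python
from h import *
A=np.load("top0.npz");W=A["W"];im=A["im"]
c=eyes.get_calibration("top");K=np.array(c["K"])
T=np.eye(4);r=np.array(c["rotation"]);T[:3,:3]=r if r.shape==(3,3) else R.from_rotvec(r).as_matrix();T[:3,3]=c["position"]
hsv=cv2.cvtColor(im,cv2.COLOR_BGR2HSV)
m=((hsv[...,0]<28)&(hsv[...,0]>8)&(hsv[...,1]>110)&(hsv[...,2]>110)).astype(np.uint8)
n,l,s,ce=cv2.connectedComponentsWithStats(m)
for i in range(1,n):
    if 12<s[i,4]<2000 and s[i,1]>95: print("nut-like",ce[i].round(1),s[i],atz(*ce[i],.01,K,T).round(3))
# block top
Z=W[...,2]
def reg(x0,x1,y0,y1,z0,z1): return (W[...,0]>x0)&(W[...,0]<x1)&(W[...,1]>y0)&(W[...,1]<y1)&(Z>z0)&(Z<z1)
b=reg(.5,.7,-.32,-.08,.054,.068); P=W[b][:,:2]
(rc,rs,ra)=cv2.minAreaRect(P.astype(np.float32)); print("block",rc,rs,ra,np.median(Z[b]))
# rim
b=reg(.44,.68,.1,.26,.055,.066); P=W[b]; print(len(P),np.median(P[:,2]))
from scipy.optimize import least_squares
Q=P[:,:2]; x=np.array([.552,.19])
for k in range(8):
    rr=np.hypot(*(Q-x).T); s_=(abs(rr-.048)<.008); x=least_squares(lambda p:np.hypot(*(Q[s_]-p).T)-.048,x,loss="soft_l1",f_scale=.002).x
print("drum",x,s_.sum())
bo=Q[(np.hypot(*(Q-x).T)>.056)]; print("boss pts",len(bo),bo.mean(0)-x)
b=reg(.4,.7,.2,.4,.08,.25)&(hsv[...,2]>60)&((hsv[...,0]<8)|(hsv[...,0]>172))&(hsv[...,1]>150);L=W[b];print("lid",L.mean(0),L.mean(0)[:2]-x,np.degrees(np.arctan2(*(L.mean(0)[:2]-x)[::-1])))
b=reg(.5,.7,-.2,-.1,.1,.2);print("drv",W[b].mean(0),W[b].max(0),W[b].min(0),b.sum())
b=reg(.5,.7,-.3,-.2,.12,.2);print("rod",W[b].mean(0),W[b].max(0),W[b].min(0),b.sum())
u=(slice(150,215),slice(365,475))
I=np.hstack([cv2.resize(im[150:215,365:475],None,fx=4,fy=4,interpolation=3)])
S=np.load("scene0.npz")["im"]
J=cv2.resize(S[140:250,180:290],None,fx=3,fy=3,interpolation=3)
cv=np.zeros((600,440,3),np.uint8);cv[:260,:440]=I;cv[262:592,:330]=J;cv2.imwrite("pics/blk.png",cv)
```

```text
nut-like [412.  180.5] [ 371  157   92   50 1714] [ 0.612 -0.205  0.01 ]
nut-like [206.2 184.8] [203 182   7   7  38] [0.602 0.215 0.01 ]
nut-like [231.6 187.4] [228 185   8   6  35] [0.597 0.163 0.01 ]
nut-like [216.  208.4] [213 205   7   7  39] [0.554 0.193 0.01 ]
nut-like [342.6 213. ] [339 209   9   9  45] [ 0.545 -0.062  0.01 ]
nut-like [  6.4 268. ] [  0 242  20  77 794] [0.436 0.594 0.01 ]
nut-like [356.5 257.4] [352 253  10  10  46] [ 0.456 -0.089  0.01 ]
nut-like [247.6 286.4] [230 276  33  20 443] [0.4   0.125 0.01 ]
block (0.6028796434402466, -0.20422662794589996) (0.16000372171401978, 0.05681702867150307) 77.45814514160156 0.06138803809734722
783 0.06127027035109878
drum [0.58267283 0.18598185] 537
boss pts 247 [ 0.01069008 -0.02413063]
lid [0.5502601  0.26073053 0.13088933] [-0.03241272  0.07474867] 113.44265153641722
drv [ 0.61232795 -0.1543965   0.12598636] [ 0.62712266 -0.14426165  0.13625972] [ 0.60205731 -0.16847014  0.10012308] 255
rod [ 0.5902551  -0.25154673  0.13902397] [ 0.59666955 -0.24741045  0.14749125] [ 0.58553959 -0.2582463   0.12128212] 71
```

View pics/blk.png

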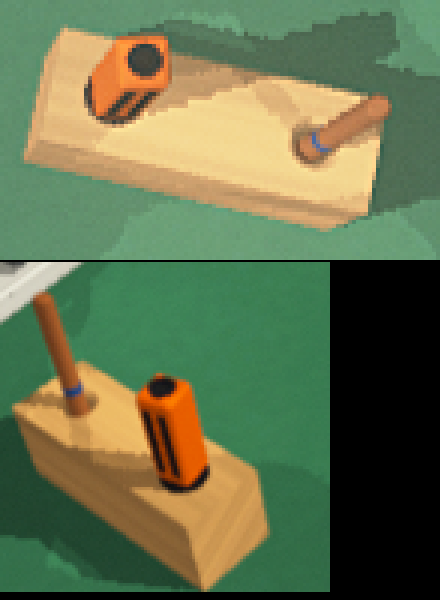

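The crop shows the driver handle nearly upright at the left hole and the rod leaning slightly, with its foot in the right hole. Next I move above the nuts.

Call:
carry_out:
  series: "0.02 0.053 0 5;0.02 0.053 0 5;0.02 0.053 0 5;0.02 0.053 0 5;0.02 0.053 0 5;0.02 0.053 0 5;0.02 0.053 0 5;0.02 0.053 0 5;0.02 0.053 0 5;0.02 0.053 0 5;0 0 0 0;0 0 0 0"
  jaw: 0.2
  grip_force: 40

```text
time: 2.8
tool_pos: [0.4921, -0.0785, 0.2453]
tcp_rot: [2.48, 1.927, -0.001]
wrist_force: [-0.1, -0.2, -0.1]
width: 0.601
grip_force: 0.0
```

```bash
cat > nuts.py <<'E'
from h import *
import sys
im,d,K,T=cam("wrist");cv2.imwrite(f"pics/{sys.argv[1]}.png",im)
W=world(d,K,T);hsv=cv2.cvtColor(im,cv2.COLOR_BGR2HSV)
print(T[:3,3].round(3),K[0,0])
m=((hsv[...,0]<32)&(hsv[...,0]>8)&(hsv[...,1]>90)&(hsv[...,2]>70)&(W[...,2]<.03)).astype(np.uint8)
m=cv2.morphologyEx(m,cv2.MORPH_CLOSE,np.ones((9,9)))
n,l,s,ce=cv2.connectedComponentsWithStats(m)
for i in range(1,n):
    if s[i,4]>80:
        c=cv2.findContours((l==i).astype(np.uint8),0,1)[0][0]
        pts=np.array([atz(p[0][0],p[0][1],.008,K,T)[:2] for p in c])
        h=cv2.convexHull(pts.astype(np.float32))[:,0]
        # width vs direction: min -> flat normal
        a=np.radians(np.arange(0,180,2)); w=[np.ptp(h@[np.cos(x),np.sin(x)]) for x in a]
        w3=[w[k]+w[(k+30)%90]+w[(k+60)%90] for k in range(30)]
        print("nut",pts.min(0)/2+pts.max(0)/2,s[i,4],"flat-normal deg",2*int(np.argmin(w3)),"+60k","minw",min(w)*1e3)
s=bot.read_state();r=R.from_rotvec(s["tcp_rot"]).as_matrix();print(s["time"],s["tool_pos"].round(4),"ydir",np.degrees(np.arctan2(r[1,1],r[0,1])).round(1),s["q"].round(2),s["width"])
E
python3 nuts.py w1
```

```text
[ 0.51  -0.007  0.373] 330.41888154223807
nut [0.4031267  0.10712461] 1046 flat-normal deg 16 +60k minw 23.038721168347404
nut [ 0.54660483 -0.06275262] 241 flat-normal deg 50 +60k minw 17.590002992859844
nut [ 0.45829564 -0.08935653] 219 flat-normal deg 6 +60k minw 17.851303178011257
nut [ 0.61498663 -0.17662626] 882 flat-normal deg 20 +60k minw 59.31914377240588
2.85 [ 0.492  -0.0791  0.2453] ydir -14.4 [-0.21 -0.07  1.97 -0.    1.24  0.04] 0.5949922258626003
```

View pics/w1.png

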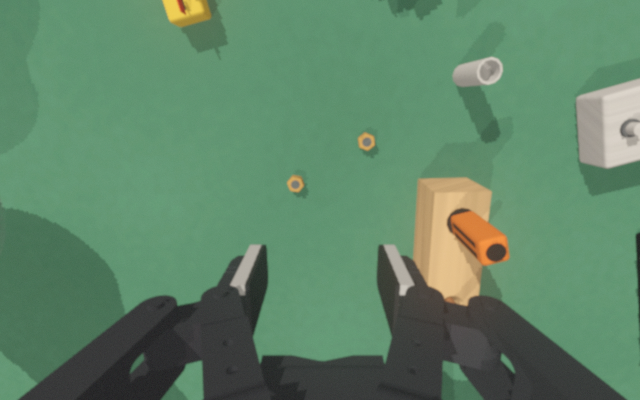

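Call:
carry_out:
  series: "0.027 0.008 -0.02 4;0.027 0.0085 -0.05 0;0 0 -0.05 0;0 0 -0.05 0;0 0 -0.03 0;0 0 -0.02 0;0 0 -0.008 0;0 0 0 0;0 0 0 0"

```text
time: 3.98
tool_pos: [0.5472, -0.0626, 0.0185]
tcp_rot: [2.412, 2.01, 0.002]
wrist_force: [1.3, 0.1, -0.6]
width: 0.596
grip_force: 0.0
```

Call:
carry_out:
  series: "0 0 0 0;0 0 0 0;0 0 0 0;0 0 0 0;0 0 0 0;0 0 0 0"
  jaw: -1

```text
time: 4.72
tool_pos: [0.547, -0.062, 0.0183]
tcp_rot: [2.412, 2.012, 0.001]
wrist_force: [-1.4, -0.9, 6.5]
width: 0.171
grip_force: 39.1
```

Call:
carry_out:
  series: "0 0 0.03 0;0 0 0.04 0;0 0 0.05 4;0.004 0.03 0.02 5;0.006 0.05 0 5;0.007 0.05 0 5;0.007 0.05 0 5;0.006 0.05 0 5;0.006 0.018 0 5;0 0 -0.03 0;0 0 -0.03 0;0 0 -0.03 0;0 0 0 0"

```text
time: 6.35
tool_pos: [0.5792, 0.1854, 0.064]
tcp_rot: [-1.716, -2.626, 0.008]
wrist_force: [-0.4, -0.3, -0.2]
width: 0.171
grip_force: 39.1
```

Call:
carry_out:
  series: "0 0 0 0;0 0 0 0;0 0 0 0;0 0 0.04 0;0 0 0.05 0;0 0 0.06 0;-0.01 -0.04 0.02 -4;-0.02 -0.05 0 -4;-0.02 -0.05 0 -4;-0.02 -0.05 0 -4;-0.02 -0.04 0 -2;-0.02 -0.03 0 0;-0.012 -0.015 0 0;0 0 0 0;0 0 0 0"
  jaw: -0.2

```text
time: 8.22
tool_pos: [0.4609, -0.0883, 0.2376]
tcp_rot: [2.108, 2.328, 0.002]
wrist_force: [-0.8, -0.0, -0.2]
width: 0.399
grip_force: 0.0
```

```bash
python3 nuts.py w2
python3 - <<'E'
from h import *
im,d,K,T=cam("top");cv2.imwrite("pics/t2.png",cv2.resize(im[100:320,100:480],None,fx=2,fy=2))
E
```

```text
[ 0.454 -0.015  0.366] 330.41888154223807
nut [ 0.45805613 -0.08949449] 233 flat-normal deg 6 +60k minw 16.593629295713118
nut [ 0.61597974 -0.17063826] 1061 flat-normal deg 16 +60k minw 61.509823827840314
8.275 [ 0.4609 -0.0882  0.2375] ydir 5.7 [-0.24 -0.13  2.04  0.    1.23 -0.34] 0.40580515302970044
```

View pics/t2.png

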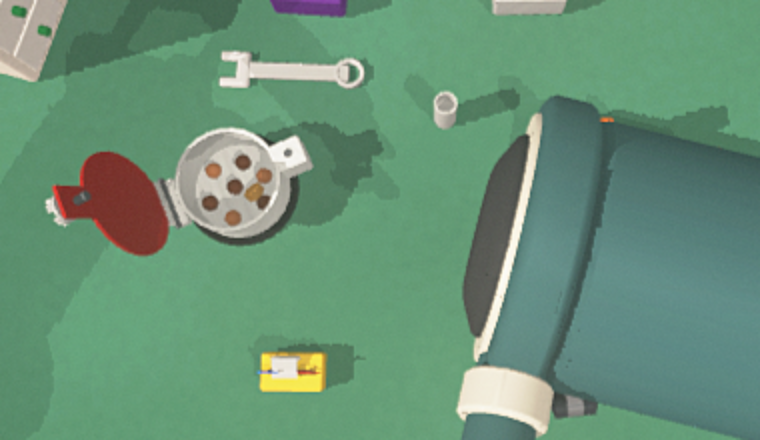

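Nut A lies in the drum at crop px (254,192). Nut B has not moved.

Call:
carry_out:
  series: "-0.003 -0.001 -0.05 0;0 0 -0.05 0;0 0 -0.05 0;0 0 -0.04 0;0 0 -0.02 0;0 0 -0.009 0;0 0 0 0;0 0 0 0"

```text
time: 9.32
tool_pos: [0.4585, -0.09, 0.0193]
tcp_rot: [2.107, 2.327, 0.002]
wrist_force: [-1.0, -0.3, 0.4]
width: 0.399
grip_force: 0.0
```

Call:
carry_out:
  series: "0 0 0 0;0 0 0 0;0 0 0 0;0 0 0 0;0 0 0 0;0 0 0.03 0;0 0 0.05 0;0 0 0.05 0;0.01 0.03 0 4;0.02 0.045 0 4;0.02 0.05 0 4;0.02 0.05 0 4;0.02 0.05 0 2;0.02 0.03 0 0;0.014 0.02 0 0;0 0 -0.03 0;0 0 -0.03 0;0 0 -0.03 0;0 0 0 0"
  jaw: -1

```text
time: 11.7
tool_pos: [0.5784, 0.1842, 0.0553]
tcp_rot: [-1.717, -2.626, 0.008]
wrist_force: [-0.1, 0.5, 0.0]
width: 0.168
grip_force: 39.1
```

Call:
carry_out:
  series: "0 0 0 0;0 0 0 0;0 0 0 0;0 0 0.04 0;0 0 0.06 0;0 0 0.06 0;0.002 -0.04 0.04 0;0.003 -0.05 0 0;0.003 -0.05 0 0;0.003 -0.05 0 0;0.003 -0.05 0 0;0.003 -0.05 0 0;0.003 -0.05 0 0;0 -0.05 0 0;0 -0.03 0 0;0 0 0 0;0 0 0 0"
  jaw: -0.2

```text
time: 13.82
tool_pos: [0.6012, -0.2345, 0.2587]
tcp_rot: [1.719, 2.629, 0.001]
wrist_force: [-0.8, 0.6, -0.6]
width: 0.405
grip_force: 0.0
```

Run:
```python
from h import *
im,d,K,T=cam("wrist");cv2.imwrite("pics/w3.png",im);W=world(d,K,T)
np.savez("w3.npz",im=im,W=W,K=K,T=T)
Z=W[...,2]
b=(Z>.052)&(Z<.068)&(abs(W[...,0]-.6)<.13)&(abs(W[...,1]+.2)<.13);P=W[b][:,:2];print("block",cv2.minAreaRect(P.astype(np.float32)),b.sum())
for z0,z1 in((.07,.09),(.09,.11),(.11,.13),(.13,.15)):
    b=(Z>z0)&(Z<z1)&(np.hypot(W[...,0]-.592,W[...,1]+.253)<.04);print("rod",z0,b.sum(),W[b].mean(0).round(4))
    b=(Z>z0)&(Z<z1)&(np.hypot(W[...,0]-.6137,W[...,1]+.155)<.04);print("drv",z0,b.sum(),W[b].mean(0).round(4),cv2.minAreaRect(W[b][:,:2].astype(np.float32)) if b.sum() else 0)
for n in("rod_grip","driver_grip","rod_tip","stand_hole0"): print(n,[(r["score"],np.round(r["rect"])) for r in spot_in("wrist",n)[:2]])
print(bot.read_state()["tool_pos"])
im,d,K,T=cam("top");cv2.imwrite("pics/t3.png",cv2.resize(im[100:320,100:480],None,fx=2,fy=2))
```

```text
block ((0.6054208278656006, -0.20469217002391815), (0.16015838086605072, 0.05631538853049278), 77.07647705078125) 7477
rod 0.07 67 [ 0.5928 -0.2494  0.0801]
drv 0.07 59 [ 0.6052 -0.1579  0.0815] ((0.6058176159858704, -0.1580154448747635), (0.003245128085836768, 0.022711800411343575), 8.162866592407227)
rod 0.09 80 [ 0.5928 -0.2495  0.1   ]
drv 0.09 78 [ 0.6053 -0.1581  0.1008] ((0.6057913303375244, -0.1580456644296646), (0.003337299916893244, 0.022573532536625862), 7.978339672088623)
rod 0.11 94 [ 0.5928 -0.2495  0.1203]
drv 0.11 711 [ 0.6149 -0.157   0.1273] ((0.6168997287750244, -0.1569310873746872), (0.024295121431350708, 0.023921344429254532), 1.7320387363433838)
rod 0.13 227 [ 0.5935 -0.252   0.1413]
drv 0.13 337 [ 0.617  -0.1571  0.1309] ((0.6159020662307739, -0.1570383608341217), (0.015922818332910538, 0.019036022946238518), 87.01239013671875)
rod_grip []
driver_grip [(0.96, array([377., 110.,  47.,  36.]))]
rod_tip [(0.88, array([304., 202.,  19.,  40.]))]
stand_hole0 [(0.74, array([341., 143., 135., 158.]))]
[ 0.60141465 -0.23383194  0.25847469]
```

View pics/w3.png

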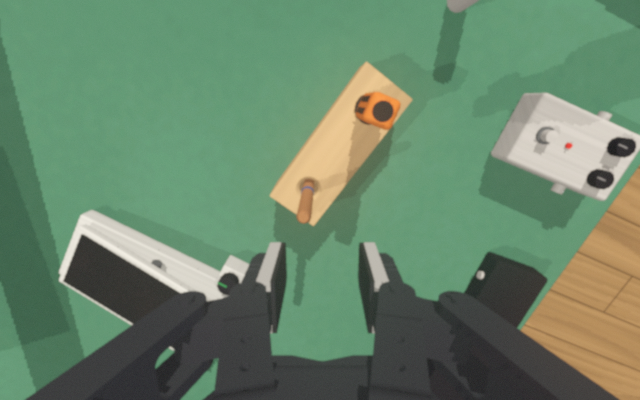

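View pics/t3.png

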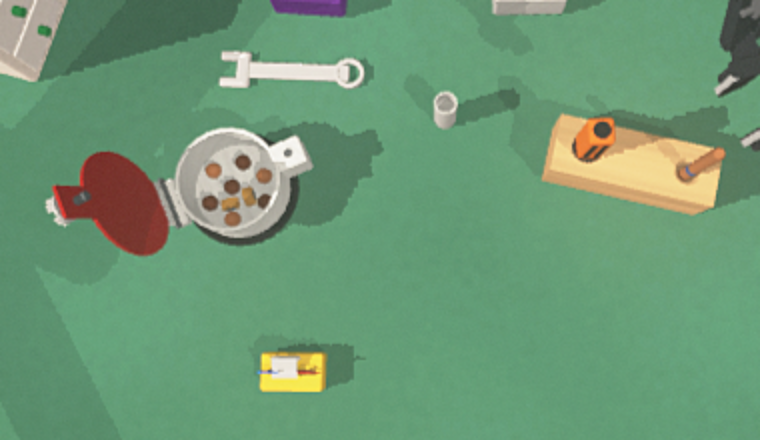

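Both nuts are in the drum now, at crop px (230,205) and (249,197). The rod stands upright at about (0.594, -0.2535).

Call:
carry_out:
  series: "-0.0075 -0.0195 -0.02 0;0 0 -0.04 0;0 0 -0.04 0;0 0 -0.03 0;0 0 -0.02 0;0 0 -0.0115 0;0 0 0 0;0 0 0 0"
  grip_force: 60

```text
time: 15.12
tool_pos: [0.5947, -0.255, 0.0982]
tcp_rot: [1.718, 2.628, 0.0]
wrist_force: [1.2, 0.1, -0.2]
width: 0.397
grip_force: 0.0
```

Call:
carry_out:
  series: "0 0 0 0;0 0 0 0;0 0 0 0;0 0 0 0;0 0 0 0;0 0 0 0;0 0 0.03 0;0 0 0.05 0;0 0 0.05 0;0 0 0 0"
  jaw: -1

```text
time: 16.38
tool_pos: [0.5969, -0.2558, 0.2331]
tcp_rot: [1.713, 2.621, 0.003]
wrist_force: [0.5, -1.5, 0.1]
width: 0.124
grip_force: 58.6
```

Call:
carry_out:
  series: "0 0 0.03 0;0 0.03 0 0;-0.002 0.05 0 0;-0.002 0.05 0 0;-0.002 0.05 0 0;-0.002 0.05 0 0;-0.002 0.05 0 0;-0.002 0.05 0 0;-0.001 0.05 0 0;0 0.04 0 0;0 0.02 0 0;0 0 0 0;0 0 0 0"

```text
time: 18.0
tool_pos: [0.5807, 0.1843, 0.2563]
tcp_rot: [-1.72, -2.629, 0.002]
wrist_force: [-0.1, -0.1, -0.8]
width: 0.119
grip_force: 58.6
```

```bash
cat > drum.py <<'E'
from h import *
from scipy.optimize import least_squares
import sys
for n in ("wrist","scene"):
    im,d,K,T=cam(n);W=world(d,K,T);cv2.imwrite(f"pics/{sys.argv[1]}_{n}.png",im);Z=W[...,2]
    b=(Z>.054)&(Z<.067)&(np.hypot(W[...,0]-.583,W[...,1]-.186)<.09);Q=W[b][:,:2];x=np.array([.583,.186])
    for k in range(8):
        rr=np.hypot(*(Q-x).T);m=abs(rr-.048)<.006;x=least_squares(lambda p:np.hypot(*(Q[m]-p).T)-.048,x,loss="soft_l1",f_scale=.001).x
    bo=Q[np.hypot(*(Q-x).T)>.056];o=bo.mean(0)-x
    print(n,"drum",x.round(4),m.sum(),np.median(Z[b]).round(4),"boss",len(bo),o.round(4),np.degrees(np.arctan2(o[1],o[0])).round(1))
    for z in np.arange(.13,.28,.02):
        b=(Z>z)&(Z<z+.02)&(np.hypot(W[...,0]-.585,W[...,1]-.18)<.025)
        if b.sum()>3:print(" rod",z.round(2),b.sum(),W[b].mean(0).round(4))
print(bot.read_state()["tool_pos"])
E
python3 drum.py d1
```

```text
wrist drum [0.5847 0.1873] 1481 0.059 boss 378 [-0.0049  0.0192] 104.3
 rod 0.15 46 [0.5785 0.1894 0.1666]
 rod 0.17 169 [0.5784 0.1896 0.1804]
 rod 0.19 226 [0.5785 0.1896 0.2006]
 rod 0.21 275 [0.5785 0.1897 0.22  ]
 rod 0.23 617 [0.578  0.1911 0.2428]
 rod 0.25 1999 [0.5775 0.192  0.2607]
 rod 0.27 3236 [0.5794 0.1919 0.2819]
scene drum [0.5876 0.1846] 787 0.0598 boss 414 [ 0.0061 -0.0101] -58.7
 rod 0.15 24 [0.5858 0.1843 0.1676]
 rod 0.17 102 [0.5857 0.1836 0.18  ]
 rod 0.19 111 [0.5858 0.1835 0.1999]
 rod 0.21 127 [0.5857 0.1836 0.2198]
 rod 0.23 108 [0.5883 0.1813 0.2418]
 rod 0.25 361 [0.5932 0.1827 0.2604]
 rod 0.27 256 [0.5889 0.1774 0.2792]
[0.58090154 0.18402416 0.25661735]
```

View pics/d1_scene.png

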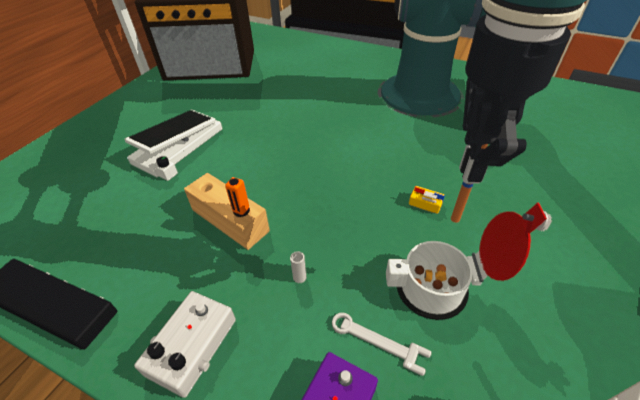

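Rod at px (463,205) hangs vertical above the drum, whose contents are visible at (437,276). I lower it into a gap between the beads at about (0.594, 0.1785).

Call:
carry_out:
  series: "0.013 -0.0055 0 0;0 0 -0.03 0;0 0 -0.04 0;0 0 -0.04 0;0 0 -0.02 0;0 0 -0.005 0;0 0 -0.005 0;0 0 -0.005 0;0 0 -0.0045 0;0 0 0 0;0 0 0 0"

```text
time: 19.48
tool_pos: [0.5939, 0.1802, 0.1076]
tcp_rot: [1.719, 2.629, 0.0]
wrist_force: [-0.1, -0.2, 0.1]
width: 0.122
grip_force: 58.6
```

```bash
python3 -c "
import numpy as np
r=.028
# absolute pts rel centre: start (.009,-.0075)
p=[np.array([.009,-.0075])];a0=np.arctan2(-.0075,.009)
a=a0
for k in range(66):
    rr=min(r,.0117+.003*(k+1)); a=a0+np.radians(20)*(k+1)
    p.append(np.round(rr*np.array([np.cos(a),np.sin(a)]),3))
p=np.array(p);d=np.round(np.diff(p,axis=0),4)
for i in range(0,66,20): print(';'.join('%g %g 0 0'%tuple(x) for x in d[i:i+20]),p[min(i+20,66)])
"
```

```text
0.005 0.0025 0 0;0.004 0.005 0 0;0.001 0.007 0 0;-0.001 0.008 0 0;-0.005 0.008 0 0;-0.008 0.005 0 0;-0.01 0 0 0;-0.009 -0.004 0 0;-0.008 -0.006 0 0;-0.004 -0.009 0 0;-0.002 -0.009 0 0;0.002 -0.01 0 0;0.005 -0.008 0 0;0.007 -0.006 0 0;0.009 -0.004 0 0;0.01 0 0 0;0.009 0.004 0 0;0.008 0.006 0 0;0.004 0.009 0 0;0.002 0.009 0 0 [0.028 0.   ]
-0.002 0.01 0 0;-0.005 0.008 0 0;-0.007 0.006 0 0;-0.009 0.004 0 0;-0.01 0 0 0;-0.009 -0.004 0 0;-0.008 -0.006 0 0;-0.004 -0.009 0 0;-0.002 -0.009 0 0;0.002 -0.01 0 0;0.005 -0.008 0 0;0.007 -0.006 0 0;0.009 -0.004 0 0;0.01 0 0 0;0.009 0.004 0 0;0.008 0.006 0 0;0.004 0.009 0 0;0.002 0.009 0 0;-0.002 0.01 0 0;-0.005 0.008 0 0 [0.021 0.018]
-0.007 0.006 0 0;-0.009 0.004 0 0;-0.01 0 0 0;-0.009 -0.004 0 0;-0.008 -0.006 0 0;-0.004 -0.009 0 0;-0.002 -0.009 0 0;0.002 -0.01 0 0;0.005 -0.008 0 0;0.007 -0.006 0 0;0.009 -0.004 0 0;0.01 0 0 0;0.009 0.004 0 0;0.008 0.006 0 0;0.004 0.009 0 0;0.002 0.009 0 0;-0.002 0.01 0 0;-0.005 0.008 0 0;-0.007 0.006 0 0;-0.009 0.004 0 0 [0.005 0.028]
-0.01 0 0 0;-0.009 -0.004 0 0;-0.008 -0.006 0 0;-0.004 -0.009 0 0;-0.002 -0.009 0 0;0.002 -0.01 0 0 [-0.026 -0.01 ]
```

Call:
carry_out:
  series: "0.005 0.002 -0.004 0;0.004 0.004 0 0;0.001 0.007 0 0;-0.001 0.008 0 0;-0.005 0.008 0 0;-0.008 0.005 0 0;-0.01 0 0 0;-0.009 -0.004 0 0;-0.008 -0.006 0 0;-0.004 -0.009 0 0;-0.002 -0.009 0 0;0.002 -0.01 0 0;0.005 -0.008 0 0;0.007 -0.006 0 0;0.009 -0.004 0 0;0.01 0 0 0;0.009 0.004 0 0;0.008 0.006 0 0;0.004 0.009 0 0;0.002 0.009 0 0"

```text
time: 21.98
tool_pos: [0.6131, 0.1864, 0.1031]
tcp_rot: [1.719, 2.629, -0.0]
wrist_force: [-1.2, 0.2, -0.5]
width: 0.12
grip_force: 58.9
```

Call:
carry_out:
  series: "-0.002 0.01 0 0;-0.005 0.008 0 0;-0.007 0.006 0 0;-0.009 0.004 0 0;-0.01 0 0 0;-0.009 -0.004 0 0;-0.008 -0.006 0 0;-0.004 -0.009 0 0;-0.002 -0.009 0 0;0.002 -0.01 0 0;0.005 -0.008 0 0;0.007 -0.006 0 0;0.009 -0.004 0 0;0.01 0 0 0;0.009 0.004 0 0;0.008 0.006 0 0;0.004 0.009 0 0;0.002 0.009 0 0;-0.002 0.01 0 0;-0.005 0.008 0 0"

```text
time: 24.48
tool_pos: [0.6063, 0.2042, 0.1035]
tcp_rot: [1.717, 2.629, -0.001]
wrist_force: [-2.7, -4.3, -0.0]
width: 0.123
grip_force: 59.3
```

Call:
carry_out:
  series: "-0.007 0.006 0 0;-0.009 0.004 0 0;-0.01 0 0 0;-0.009 -0.004 0 0;-0.008 -0.006 0 0;-0.004 -0.009 0 0;-0.002 -0.009 0 0;0.002 -0.01 0 0;0.005 -0.008 0 0;0.007 -0.006 0 0;0.009 -0.004 0 0;0.01 0 0 0;0.009 0.004 0 0;0.008 0.006 0 0;0.004 0.009 0 0;0.002 0.009 0 0;-0.002 0.01 0 0;-0.005 0.008 0 0;-0.007 0.006 0 0;-0.009 0.004 0 0"

```text
time: 26.98
tool_pos: [0.5909, 0.2144, 0.1046]
tcp_rot: [1.717, 2.627, 0.003]
wrist_force: [1.0, -4.8, 1.6]
width: 0.124
grip_force: 59.1
```

Call:
carry_out:
  series: "-0.01 0 0 0;-0.009 -0.004 0 0;-0.008 -0.006 0 0;-0.004 -0.009 0 0;-0.002 -0.009 0 0;0.002 -0.01 0 0;0.005 -0.008 0 0;0.007 -0.006 0 0;0.009 -0.004 0 0;0.01 0 0 0;0.009 0.004 0 0;0.008 0.006 0 0;0.004 0.009 0 0;0.002 0.009 0 0;-0.002 0.01 0 0;-0.005 0.008 0 0;-0.007 0.006 0 0;-0.009 0.004 0 0;-0.004 -0.015 0 0;0 -0.012 0 0"

```text
time: 29.48
tool_pos: [0.5871, 0.1865, 0.1045]
tcp_rot: [1.717, 2.628, 0.004]
wrist_force: [0.5, 0.3, -0.8]
width: 0.124
grip_force: 59.0
```

Call:
carry_out:
  series: "0 0 0.03 0;0 0 0.05 0;0 0 0.05 0;0 0 0.03 0;0.001 -0.03 0 0;0.001 -0.05 0 0;0.001 -0.05 0 0;0.001 -0.05 0 0;0.001 -0.05 0 0;0.001 -0.05 0 0;0.0015 -0.05 0 0;0 -0.05 0 0;0 -0.04 0 0;0 -0.02 0 0;0 0 0 0;0 0 0 0;0 0 0 0"

```text
time: 31.6
tool_pos: [0.5934, -0.2514, 0.2634]
tcp_rot: [-1.717, -2.631, -0.001]
wrist_force: [-0.2, -0.6, -0.7]
width: 0.125
grip_force: 59.0
```

Run:
```python
from h import *
print(bot.read_state()["tool_pos"])
for n in ("wrist","scene","top"):
    im,d,K,T=cam(n);W=world(d,K,T);Z=W[...,2]
    cv2.imwrite(f"pics/r_{n}.png",im)
    b=(Z>.052)&(Z<.068)&(abs(W[...,0]-.6)<.13)&(abs(W[...,1]+.2)<.13);print(n,"block",cv2.minAreaRect(W[b][:,:2].astype(np.float32)),b.sum())
    for z in np.arange(.15,.25,.02):
        b=(Z>z)&(Z<z+.02)&(np.hypot(W[...,0]-.595,W[...,1]+.254)<.025)
        if b.sum()>3:
            q=W[b];dirc=q.mean(0)-T[:3,3];u=dirc[:2]/np.linalg.norm(dirc[:2]); print(" rod",z.round(2),b.sum(),"axis~",(q.mean(0)[:2]+u*.0047).round(4))
    # hole: dark floor pixels
    b=(Z<.045)&(np.hypot(W[...,0]-.595,W[...,1]+.254)<.014)
    if b.sum()>3:print(" holepix",b.sum(),W[b].mean(0).round(4),W[b].min(0).round(4),W[b].max(0).round(4))
```

```text
[ 0.59343379 -0.25139165  0.26337903]
wrist block ((0.6054291129112244, -0.20463651418685913), (0.16052544116973877, 0.05633332580327988), 77.11017608642578) 7586
 rod 0.17 143 axis~ [ 0.5938 -0.2519]
 rod 0.19 188 axis~ [ 0.5936 -0.2516]
 rod 0.21 261 axis~ [ 0.5936 -0.2512]
 rod 0.23 340 axis~ [ 0.5933 -0.2506]
 holepix 231 [ 0.597  -0.2596  0.0182] [ 0.5866 -0.2637  0.0027] [ 0.6044 -0.2513  0.0448]
scene block ((0.6063092947006226, -0.2058374136686325), (0.16239358484745026, 0.05744388327002525), 77.27103424072266) 1717
 rod 0.17 67 axis~ [ 0.5942 -0.2536]
 rod 0.19 85 axis~ [ 0.5941 -0.2534]
 rod 0.21 84 axis~ [ 0.594  -0.2531]
 rod 0.23 81 axis~ [ 0.594  -0.2526]
 holepix 10 [ 0.5888 -0.2624  0.0431] [ 0.5855 -0.2655  0.0417] [ 0.5933 -0.2586  0.0447]
top block ((0.602863609790802, -0.20454204082489014), (0.16082777082920074, 0.057380080223083496), 77.15823364257812) 2099
 rod 0.17 31 axis~ [ 0.5916 -0.252 ]
 rod 0.19 40 axis~ [ 0.5916 -0.2519]
 rod 0.21 47 axis~ [ 0.5915 -0.2515]
 rod 0.23 40 axis~ [ 0.5917 -0.2505]
 holepix 52 [ 0.5963 -0.2606  0.0278] [ 0.5866 -0.2637  0.0064] [ 0.6021 -0.2527  0.0446]
```

Call:
carry_out:
  series: "0.0005 -0.0015 -0.03 0;0 0 -0.04 0;0 0 -0.03 0;0 0 -0.015 0;0 0 -0.015 0;0 0 -0.01 0;0 0 -0.01 0;0 0 -0.01 0;0 0 -0.0025 0;0 0 0 0"

```text
time: 33.0
tool_pos: [0.5937, -0.2544, 0.1007]
tcp_rot: [-1.719, -2.629, 0.0]
wrist_force: [0.7, 0.9, -1.1]
width: 0.123
grip_force: 59.0
```

Call:
carry_out:
  series: "0 0 0 0;0 0 0 0;0 0 0 0;0 0 0.04 0;0 0 0.06 0;0 0 0.06 0;0 0 0.02 0;0 0 0 0"
  jaw: -0.2

```text
time: 34.0
tool_pos: [0.5947, -0.2549, 0.2831]
tcp_rot: [1.717, 2.626, 0.001]
wrist_force: [0.1, 0.5, -0.9]
width: 0.4
grip_force: 0.0
```

Call:
carry_out:
  series: "-0.002 0.04 0 8;-0.003 0.047 0 8;-0.003 0.048 0 8;-0.003 0.048 0 8;-0.003 0.048 0 8;-0.003 0.048 0 8;-0.003 0.048 0 8;-0.003 0.048 0 8;-0.003 0.048 0 8;-0.003 0.048 0 8;-0.003 0.048 0 8;-0.001 0.047 0 2;0 0 0 0;0 0 0 0"
  jaw: -1

```text
time: 35.75
tool_pos: [0.5596, 0.3107, 0.2778]
tcp_rot: [0.644, -3.07, 0.003]
wrist_force: [0.4, -0.2, 0.4]
width: 0.001
grip_force: 0.0
```

Run:
```python
from h import *
s=bot.read_state();r=R.from_rotvec(s["tcp_rot"]).as_matrix();print(s["tool_pos"],s["q"].round(2),np.degrees(np.arctan2(r[1,1],r[0,1])))
S=cam("scene")[0];t,d,K,T=cam("top");W=world(d,K,T)
cv2.imwrite("pics/l1.png",S)
Z=W[...,2];b=(Z>.12)&(Z<.15)&(np.hypot(W[...,0]-.594,W[...,1]+.252)<.03);print("rod",b.sum(),W[b].mean(0))
```

```text
[0.55962765 0.31074662 0.27783412] [ 0.47  0.18  1.64 -0.    1.32 -1.52] 113.67848023683737
rod 73 [ 0.59130291 -0.25255076  0.13863501]
```

View pics/l1.png

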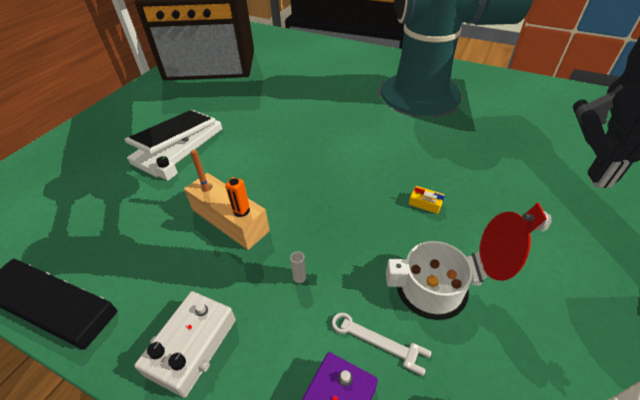

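The rod is back in its hole (px 200,170). The gripper (px 610,150) is behind the lid, so I push next.

Call:
carry_out:
  series: "0 0 -0.04 0;0 0 -0.04 0;0 0 -0.03 0;0 0 -0.016 0;0 0 0 0;0.0035 -0.0078 0 0;0.0035 -0.0078 0 0;0.0035 -0.0078 0 0;0.0035 -0.0078 0 0;0.0035 -0.0078 0 0;0.0035 -0.0078 0 0;0.0035 -0.0078 0 0;0.0035 -0.0078 0 0;0.0035 -0.0078 0 0;0.0035 -0.0078 0 0"

```text
time: 37.72
tool_pos: [0.596, 0.233, 0.1548]
tcp_rot: [0.644, -3.075, 0.0]
wrist_force: [0.2, -0.2, -0.8]
width: -0.001
grip_force: 0.0
```

Call:
carry_out:
  series: "0.002 -0.004 0 0;0 0 0 0;0 0 0 0;0 0 0 0;0 0 0.05 0;0 0 0.05 0;0 0 0.03 0;0 0 0 0"

```text
time: 38.72
tool_pos: [0.5995, 0.2304, 0.289]
tcp_rot: [-0.643, 3.068, 0.001]
wrist_force: [0.3, 0.3, -0.7]
width: -0.001
grip_force: 0.0
```

Run:
```python
from h import *
S=cam("scene")[0];im,d,K,T=cam("top")
cv2.imwrite("pics/l2.png",np.vstack([cv2.resize(S[180:340,340:580],None,fx=2,fy=2),cv2.resize(im[140:260,100:340],None,fx=2,fy=2)]))
print(bot.read_state()["tool_pos"])
```

```text
[0.59741763 0.22966898 0.28426456]
```

View pics/l2.png

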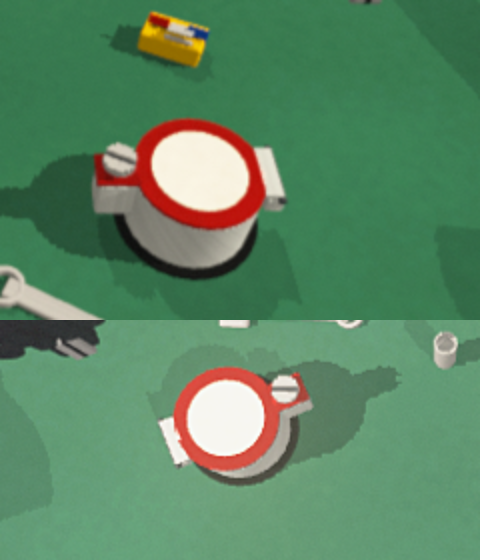

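The lid is shut flat and the slotted screw head shows at crop px (120,160) and (285,390). Next is a close look at the slot.

Call:
carry_out:
  series: "0.004 -0.05 0 0;0.004 -0.05 -0.03 0;0 0 -0.05 0;0 0 0 0;0 0 0 0"

```text
time: 39.45
tool_pos: [0.6056, 0.13, 0.2046]
tcp_rot: [0.645, -3.074, -0.0]
wrist_force: [0.4, -0.4, 0.4]
width: -0.0
grip_force: 0.0
```

```bash
cat > slot.py <<'E'
from h import *
import sys
im,d,K,T=cam("wrist");W=world(d,K,T)
cx,cy=.608,.129
Z=W[...,2];near=np.hypot(W[...,0]-cx,W[...,1]-cy)<.03
zt=np.nanpercentile(Z[near],95);top=near&(Z>zt-.0025)
v,u=np.nonzero(top);(cu,cv_),rad=cv2.minEnclosingCircle(np.stack([u,v],1).astype(np.float32))
print("z top p50",np.median(Z[top]),"head px",cu,cv_,rad,"xy",atz(cu,cv_,zt,K,T)[:2].round(4),"med",np.nanmedian(W[top],0).round(4))
g=cv2.cvtColor(im,cv2.COLOR_BGR2GRAY);x0,y0=int(cu)-30,int(cv_)-30
cv2.imwrite(f"pics/{sys.argv[1]}.png",cv2.resize(im[y0:y0+60,x0:x0+60],None,fx=8,fy=8,interpolation=2));np.savez("slot.npz",im=im,W=W,K=K,T=T,c=[cu,cv_])
lo=near&(Z<zt-.003)&(np.hypot(np.arange(640)[None]-cu,np.arange(400)[:,None]-cv_)<rad*.95)
L=W[lo][:,:2]
if len(L)>8:
    m=L.mean(0);e=np.linalg.eigh(np.cov((L-m).T))[1][:,1];print("slot by depth",len(L),m.round(4),np.degrees(np.arctan2(e[1],e[0])).round(1))
disc=np.hypot(np.arange(640)[None]-cu,np.arange(400)[:,None]-cv_)<rad*.85
dk=disc&(g<np.median(g[disc])-35);v,u=np.nonzero(dk)
if len(u)>8:
    p=np.array([atz(a,b,zt-.001,K,T)[:2] for a,b in zip(u,v)]);m=p.mean(0);e=np.linalg.eigh(np.cov((p-m).T))[1][:,1];print("slot by dark",len(u),m.round(4),np.degrees(np.arctan2(e[1],e[0])).round(1))
print(bot.read_state()["tool_pos"].round(4),bot.read_state()["time"])
E
python3 slot.py s1
```

```text
z top p50 0.2818040124264292 head px 321.5 398.0 98.50517272949219 xy [0.5915 0.1239] med [0.5906 0.119  0.2818]
slot by depth 11257 [0.5942 0.125 ] 114.2
[0.6065 0.1303 0.2061] 39.5
```

View pics/s1.png

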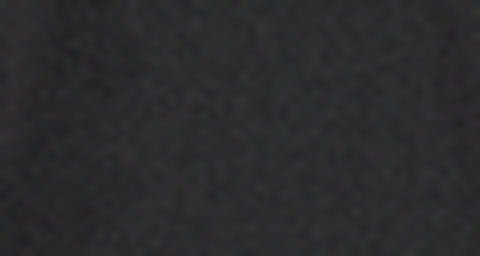

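That crop only showed the gripper, because the height filter caught it. I'll restrict the height and rerun on the saved image.

```bash
sed -i 's/near=np.hypot(W\[...,0\]-cx,W\[...,1\]-cy)<.03/near=(np.hypot(W[...,0]-cx,W[...,1]-cy)<.03)\&(Z<.09)/; s/<.03)&(Z<.09)/<.03)\&(Z<.09)/' slot.py
python3 slot.py s2; cp pics/s2.png pics/s2v.png
python3 - <<'E'
import numpy as np,cv2
A=np.load("slot.npz");print(A["c"])
E
```

```text
z top p50 0.07820525691390506 head px 318.4599304199219 196.4430389404297 16.507831573486328 xy [0.6104 0.1288] med [0.6079 0.1288 0.0782]
slot by depth 200 [0.6113 0.1292] 87.6
slot by dark 159 [0.611  0.1289] 89.1
[0.607  0.1305 0.2069] 39.55
[318.45993042 196.44303894]
```

View pics/s2.png

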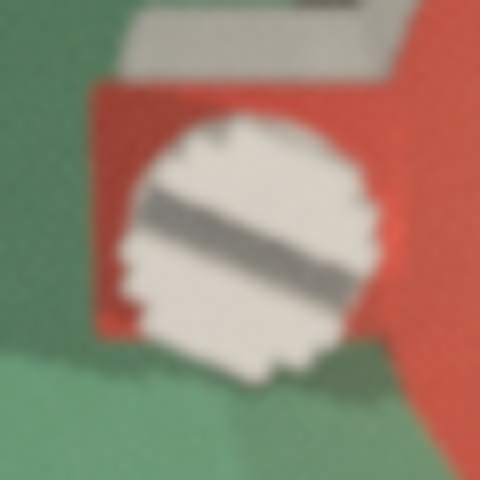

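The slot shows clearly, running from (150,205) to (345,290) in the crop, at about 88.5° in the world and centred at about (0.611, 0.129). Now to the screwdriver.

Call:
carry_out:
  series: "0.001 -0.03 0.03 -3;0.002 -0.05 0.02 -4;0.002 -0.05 0 -4;0.002 -0.05 0 -4;0.002 -0.05 0 -3.7;0.001 -0.05 0 0;0 -0.007 0 0;0 0 0 0;0 0 0 0"
  jaw: 0.2

```text
time: 40.67
tool_pos: [0.6162, -0.156, 0.2556]
tcp_rot: [-0.138, 3.137, 0.0]
wrist_force: [-0.1, -0.5, -0.4]
width: 0.599
grip_force: 0.0
```

Run:
```python
from h import *
im,d,K,T=cam("wrist");W=world(d,K,T);Z=W[...,2]
hsv=cv2.cvtColor(im,cv2.COLOR_BGR2HSV)
near=np.hypot(W[...,0]-.617,W[...,1]+.157)<.03
t=near&(Z>.124)&(Z<.14);print(np.median(Z[t]))
v,u=np.nonzero(t);P=np.array([atz(a,b,.129,K,T)[:2] for a,b in zip(u,v)]);print("top",len(P),cv2.minAreaRect((P*1000).astype(np.float32)))
t=near&(Z>.07)&(Z<.118);P=W[t][:,:2]; print("side",len(P),cv2.minAreaRect((P*1000).astype(np.float32)))
x0=290;print(bot.read_state()["tool_pos"],bot.read_state()["width"])
b=(Z>.052)&(Z<.068)&(abs(W[...,0]-.6)<.13)&(abs(W[...,1]+.2)<.13);print(cv2.minAreaRect(W[b][:,:2].astype(np.float32)))
```

```text
0.12932817808764552
top 818 ((615.9330444335938, -157.5356903076172), (24.010921478271484, 23.593820571899414), 1.743109107017517)
side 281 ((606.831787109375, -157.9227294921875), (4.287006855010986, 23.80913734436035), 2.120532512664795)
[ 0.61609686 -0.15589938  0.25531941] 0.601533412354332
((0.6056479215621948, -0.20534157752990723), (0.1599920094013214, 0.05667326971888542), 77.17849731445312)
```

Call:
carry_out:
  series: "0 -0.0015 -0.03 -3;0 0 -0.05 0;0 0 -0.04 0;0 0 -0.025 0;0 0 -0.0175 0;0 0 0 0;0 0 0 0"
  grip_force: 120

```text
time: 41.6
tool_pos: [0.6169, -0.1589, 0.0937]
tcp_rot: [-0.054, 3.139, -0.001]
wrist_force: [-0.4, -0.6, -0.0]
width: 0.606
grip_force: 0.0
```

Call:
carry_out:
  series: "0 0 0 0;0 0 0 0;0 0 0 0;0 0 0 0;0 0 0 0;0 0 0 0;0 0 0.03 0;0 0 0.05 0;0 0 0.05 0;0 0 0.02 0;0 0 0 0;0 0 0 0"
  jaw: -1

```text
time: 43.1
tool_pos: [0.6143, -0.1586, 0.2393]
tcp_rot: [0.053, -3.137, -0.002]
wrist_force: [-0.2, 0.2, -0.9]
width: 0.27
grip_force: 117.9
```

Run:
```python
from h import *
s=bot.read_state();r=R.from_rotvec(s["tcp_rot"]).as_matrix();print(s["tool_pos"],s["width"],np.degrees(np.arctan2(r[1,1],r[0,1])),r[:,2])
out=[]
for n,f in(("scene",1),("wrist",1)):
    im,d,K,T=cam(n);W=world(d,K,T);Z=W[...,2]
    p=np.r_[s["tool_pos"][:2],s["tool_pos"][2]-.08,1];c=np.linalg.inv(T)@p;u,v=(K@c[:3])[:2]/c[2];print(n,u,v)
    x0,y0=int(np.clip(u-35,0,570)),int(np.clip(v-45,0,310));out.append(cv2.resize(im[y0:y0+90,x0:x0+70],None,fx=5,fy=5,interpolation=2))
    g=np.hypot(W[...,0]-s["tool_pos"][0],W[...,1]-s["tool_pos"][1])<.02
    z0=s["tool_pos"][2]-.082
    for a,b in((0,.008),(.008,.016),(.02,.04),(.055,.068)):
        m=g&(Z>z0+a)&(Z<z0+b)
        if m.sum()>3: q=W[m]; print(n,a,m.sum(),q.mean(0).round(4),cv2.minAreaRect((q[:,:2]*1000).astype(np.float32)))
cv2.imwrite("pics/drv.png",np.hstack(out))
```

```text
[ 0.61428179 -0.15855736  0.23929988] 0.27041065464926245 91.9534193778011 [-0.00431497  0.00124145 -0.99998992]
scene 231.06699948117128 166.68572582500647
scene 0 27 [ 0.6161 -0.1583  0.1615] ((615.15234375, -157.69985961914062), (3.279026508331299, 13.753684997558594), 79.29421997070312)
scene 0.008 29 [ 0.6173 -0.1581  0.1692] ((615.5287475585938, -157.96287536621094), (4.7106218338012695, 13.543411254882812), 78.89274597167969)
scene 0.02 55 [ 0.6172 -0.1574  0.1869] ((617.1358032226562, -158.00836181640625), (4.8503522872924805, 7.75909948348999), 35.888240814208984)
scene 0.055 123 [ 0.623  -0.154   0.2184] ((620.3617553710938, -152.64797973632812), (15.47401237487793, 33.02912902832031), 44.810848236083984)
wrist 321.3435421024151 213.79761958052092
wrist 0 16 [ 0.607  -0.1588  0.1612] ((606.9686889648438, -158.7100067138672), (0.6173014044761658, 1.9858944416046143), 0.7642741799354553)
wrist 0.008 61 [ 0.6098 -0.1586  0.1691] ((609.5963745117188, -158.83692932128906), (5.6198954582214355, 7.049973964691162), 6.6616740226745605)
wrist 0.055 466 [ 0.6027 -0.1588  0.2191] ((604.0262451171875, -158.76136779785156), (4.543656349182129, 23.840255737304688), 2.4395558834075928)
```

View pics/drv.png

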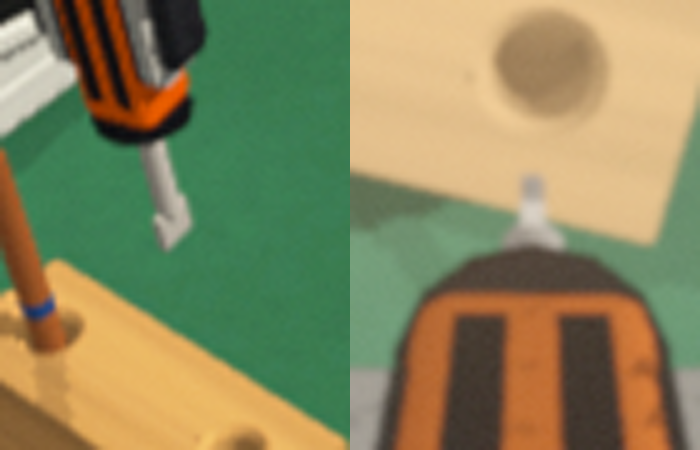

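In the crops, the blade end (scene-side px 172,230; wrist-side 532,190) is wide along world x, so its width lies perpendicular to the finger line. Next I move over the screw with the finger line at -1.5°.

Call:
carry_out:
  series: "0 0.01 0.01 -10;0 0.03 0 -10;-0.0005 0.04 0 -10;-0.0005 0.04 0 -10;-0.0005 0.04 0 -10;-0.0005 0.04 0 -10;-0.0005 0.04 0 -10;-0.0005 0.03 0 -10;-0.0005 0.0175 0 -10;0 0 -0.03 -3.5;0 0 -0.03 0;0 0 -0.017 0;0 0 0 0;0 0 0 0;0 0 0 0"

```text
time: 45.08
tool_pos: [0.6134, 0.1287, 0.177]
tcp_rot: [2.25, 2.19, 0.004]
wrist_force: [-1.5, 0.3, -0.5]
width: 0.264
grip_force: 118.0
```

```bash
cat > fit.py <<'E'
from h import *
s=bot.read_state();r=R.from_rotvec(s["tcp_rot"]).as_matrix();p=s["tool_pos"];print(s["time"],p.round(4),"ydir",np.degrees(np.arctan2(r[1,1],r[0,1])).round(1),r[:,2].round(4),s["q"].round(2),s["wrist_force"].round(1),s["torque"].round(2))
for n in("scene","wrist","top"):
    im,d,K,T=cam(n);W=world(d,K,T);Z=W[...,2];cv2.imwrite(f"pics/f_{n}.png",im)
    z0=p[2]-.0815;g=np.hypot(W[...,0]-p[0],W[...,1]-p[1])<.018
    for a,b in((.001,.006),(.006,.012),(.02,.038)):
        m=g&(Z>z0+a)&(Z<z0+b)
        if m.sum()>5:q=W[m];print(n,"blade",a,m.sum(),q.mean(0).round(4),cv2.minAreaRect((q[:,:2]*1000).astype(np.float32)))
    m=(np.hypot(W[...,0]-.611,W[...,1]-.129)<.02)&(Z>.0745)&(Z<min(.082,z0-.002))
    if m.sum()>9:q=W[m];print(n,"head",m.sum(),q.mean(0).round(4),cv2.minEnclosingCircle((q[:,:2]*1000).astype(np.float32)))
E
python3 fit.py
```

```text
45.075 [0.6134 0.1287 0.177 ] ydir -1.6 [ 2.9e-03  5.0e-04 -1.0e+00] [0.17 0.22 1.79 0.   1.13 0.19] [-1.5  0.3 -0.5] [-0.03  0.05  0.06]
scene blade 0.001 19 [0.6156 0.1269 0.0989] ((615.6043090820312, 127.38098907470703), (12.572062492370605, 1.30573570728302), 88.19327545166016)
scene blade 0.006 24 [0.616  0.1279 0.1049] ((615.7891235351562, 127.50785064697266), (13.526379585266113, 4.8754777908325195), 89.12467193603516)
scene blade 0.02 33 [0.6172 0.1278 0.1228] ((616.805908203125, 127.38114929199219), (7.625463485717773, 3.805314540863037), 89.71016693115234)
scene head 178 [0.6135 0.1283 0.0784] ((611.7313232421875, 128.46388244628906), 13.31657600402832)
wrist blade 0.001 10 [0.6138 0.1361 0.0992] ((613.7826538085938, 136.04483032226562), (1.9659360647201538, 0.4427599310874939), 10.519977569580078)
wrist blade 0.006 42 [0.6136 0.1339 0.1055] ((613.5020141601562, 133.56610107421875), (7.048593044281006, 5.570734024047852), 2.3088223934173584)
wrist head 668 [0.6101 0.1313 0.078 ] ((610.6800537109375, 129.58639526367188), 13.617114067077637)
top head 111 [0.6064 0.1285 0.079 ] ((608.3438720703125, 129.18701171875), 13.109930992126465)
```

Call:
carry_out:
  series: "-0.0027 0.0007 0 0;0 0 -0.008 0;0 0 -0.005 0;0 0 -0.003 0;0 0 -0.002 0;0 0 0 0"

```text
time: 45.98
tool_pos: [0.6094, 0.1292, 0.157]
tcp_rot: [-2.251, -2.191, 0.001]
wrist_force: [0.1, -0.6, -1.6]
width: 0.267
grip_force: 118.1
```

Call:
carry_out:
  series: "0 0 -0.002 0;0 0 -0.001 0;0 0 0 0"

```text
time: 46.35
tool_pos: [0.6103, 0.1294, 0.1562]
tcp_rot: [2.25, 2.191, 0.003]
wrist_force: [-1.4, -0.7, 5.9]
width: 0.264
grip_force: 119.1
```

Call:
carry_out:
  series: "0 0 -0.001 0;0 0 -0.001 0;0 0 0 -5;0 0 -0.0002 -10;0 0 -0.0002 -10;0 0 -0.0002 -10;0 0 0 0"

```text
time: 47.22
tool_pos: [0.611, 0.1298, 0.1554]
tcp_rot: [2.806, 1.411, 0.006]
wrist_force: [-3.5, 0.1, 11.8]
width: 0.266
grip_force: 119.6
```

```bash
python3 fit.py
```

```text
47.225 [0.611  0.1298 0.1554] ydir -36.6 [ 0.0037  0.0012 -1.    ] [0.17 0.24 1.81 0.   1.09 0.81] [-3.5  0.1 11.8] [ 0.03  0.79 -0.04]
scene blade 0.001 136 [0.6145 0.1283 0.078 ] ((611.4878540039062, 127.76421356201172), (23.848764419555664, 24.1727237701416), 64.89051055908203)
scene blade 0.006 24 [0.6142 0.1284 0.0831] ((613.1828002929688, 127.51927947998047), (11.77509880065918, 20.824771881103516), 16.51908302307129)
scene blade 0.02 32 [0.6148 0.129  0.101 ] ((614.773681640625, 128.70787048339844), (3.618375062942505, 7.479247093200684), 1.447409987449646)
wrist blade 0.001 516 [0.6136 0.1331 0.0773] ((613.3882446289062, 133.51734924316406), (16.700653076171875, 25.136306762695312), 53.901817321777344)
wrist blade 0.006 45 [0.6143 0.1342 0.084 ] ((614.1311645507812, 133.75653076171875), (5.831729888916016, 7.09500789642334), 51.25146484375)
top blade 0.001 56 [0.6046 0.1262 0.0781] ((604.6015014648438, 126.04327392578125), (16.436138153076172, 26.190650939941406), 35.9965934753418)
top blade 0.006 23 [0.6045 0.1268 0.0811] ((604.064697265625, 126.34105682373047), (12.630622863769531, 22.92704200744629), 35.10173416137695)
```

Wrist torque is -0.04 Nm with 12 N of press, so the screw is turning. I continue the stroke.

Call:
carry_out:
  series: "0 0 -0.0002 -10;0 0 -0.0002 -10;0 0 -0.0002 -10;0 0 -0.0002 -10;0 0 -0.0002 -10;0 0 -0.0002 -10;0 0 -0.0002 -10;0 0 -0.0002 -10;0 0 -0.0002 -10;0 0 0 0"

```text
time: 48.62
tool_pos: [0.6114, 0.1289, 0.1538]
tcp_rot: [-2.982, 0.986, -0.007]
wrist_force: [-3.0, -1.6, 12.5]
width: 0.268
grip_force: 119.8
```

Run:
```python
from h import *
s=bot.read_state();print(s["tool_pos"],s["q"],s["wrist_force"],s["torque"])
```

```text
[0.61140586 0.1289059  0.15379191] [ 1.68570417e-01  2.38280633e-01  1.81081002e+00 -1.34924595e-03
  1.08800535e+00  2.37889720e+00] [-3.00626916 -1.63192535 12.54931233] [-0.49187531  0.6497623   0.0922846 ]
```

Call:
carry_out:
  series: "0 0 0.006 0;0 0 0.009 0;0 0 0 10;0 0 0 10;0 0 0 10;0 0 0 10;0 0 0 10;0 0 0 10;0 0 0 10;0 0 0 10;0 0 0 10;0 0 0 10;0 0 0 10;0 0 0 10;0 0 0 10;0 0 0 10;0 0 0 10;0 0 0 10;0 0 0 10;0 0 0 10"

```text
time: 51.12
tool_pos: [0.6093, 0.1293, 0.1646]
tcp_rot: [-0.976, -2.985, 0.001]
wrist_force: [0.4, 0.9, -0.7]
width: 0.269
grip_force: 118.0
```

Call:
carry_out:
  series: "0 0 0 8;0 0 0 0;0 0 0 0"

```text
time: 51.5
tool_pos: [0.6094, 0.1293, 0.1647]
tcp_rot: [-0.778, -3.043, 0.0]
wrist_force: [0.1, -0.6, -0.2]
width: 0.267
grip_force: 118.0
```

```bash
python3 fit.py
cat > sl2.py <<'E'
# slot in wrist picture f_wrist, with blade above
E
python3 - <<'E'
from h import *
im,d,K,T=cam("wrist");W=world(d,K,T);Z=W[...,2]
g=cv2.cvtColor(im,cv2.COLOR_BGR2GRAY)
m=(np.hypot(W[...,0]-.611,W[...,1]-.1293)<.0115)&(Z>.066)&(Z<.0785)
lo=m&(Z<np.nanpercentile(Z[m],80)-.0025);q=W[lo][:,:2]
if len(q)>8:
    e=np.linalg.eigh(np.cov(q.T))[1][:,1];print("slot depth",len(q),q.mean(0),np.degrees(np.arctan2(e[1],e[0])))
E
```

```text
51.5 [0.6094 0.1293 0.1647] ydir 61.3 [-4.e-04 -0.e+00 -1.e+00] [ 0.17  0.23  1.8   0.    1.11 -0.9 ] [ 0.1 -0.6 -0.2] [ 0.01 -0.07 -0.03]
scene blade 0.001 12 [0.6122 0.1284 0.0861] ((611.3394775390625, 129.1532440185547), (1.675350546836853, 13.537079811096191), 54.9131965637207)
scene blade 0.006 17 [0.6138 0.1273 0.0925] ((611.9635620117188, 129.20677185058594), (4.190023422241211, 14.098738670349121), 49.22570037841797)
scene blade 0.02 35 [0.6136 0.1284 0.1102] ((613.160400390625, 128.2316131591797), (3.657961845397949, 7.7692670822143555), 5.532845973968506)
scene head 126 [0.6138 0.1289 0.0771] ((611.4237060546875, 127.474609375), 13.784292221069336)
wrist blade 0.001 11 [0.6034 0.1326 0.0869] ((603.4287719726562, 132.64065551757812), (1.9754281044006348, 0.3149356245994568), 60.74690246582031)
wrist blade 0.006 39 [0.6052 0.1316 0.0934] ((605.513671875, 131.1703643798828), (7.0916948318481445, 5.569890975952148), 67.30990600585938)
wrist head 570 [0.6084 0.1307 0.0764] ((610.5614013671875, 129.18438720703125), 13.703052520751953)
top head 42 [0.6008 0.1298 0.0779] ((602.9635009765625, 129.81967163085938), 10.698487281799316)
slot depth 105 [0.60553422 0.13148894] 161.77558098036795
```

Call:
carry_out:
  series: "0.001 0 -0.004 2.5;0 0 -0.003 0;0 0 -0.002 0;0 0 -0.002 0;0 0 -0.001 0;0 0 -0.001 0;0 0 -0.001 0;0 0 0 0"

```text
time: 52.7
tool_pos: [0.6118, 0.1295, 0.1539]
tcp_rot: [0.708, 3.058, 0.002]
wrist_force: [-3.5, -0.6, 9.9]
width: 0.267
grip_force: 119.6
```

Call:
carry_out:
  series: "0 0 -0.0005 -10;0 0 -0.0002 -10;0 0 -0.0002 -10;0 0 -0.0002 -10;0 0 -0.0002 -10;0 0 -0.0002 -10;0 0 -0.0002 -10;0 0 -0.0002 -10;0 0 -0.0002 -10;0 0 -0.0002 -10;0 0 -0.0002 -10;0 0 -0.0002 -10;0 0 -0.0002 -10;0 0 -0.0002 -10;0 0 -0.0002 -10;0 0 -0.0002 -10;0 0 -0.0002 -10;0 0 -0.0002 -10;0 0 -0.0002 -10;0 0 0 0"

```text
time: 55.2
tool_pos: [0.6115, 0.1291, 0.1506]
tcp_rot: [-2.986, 0.974, -0.004]
wrist_force: [-4.3, -2.5, 14.2]
width: 0.271
grip_force: 120.0
```

Call:
carry_out:
  series: "0 0 0.006 0;0 0 0.010 0;0 0 0 10;0 0 0 10;0 0 0 10;0 0 0 10;0 0 0 10;0 0 0 10;0 0 0 10;0 0 0 10;0 0 0 10;0 0 0 10;0 0 0 10;0 0 0 10;0 0 0 10;0 0 0 10;0 0 0 10;0 0 0 10;0 0 0 10;0 0 0 10"

```text
time: 57.7
tool_pos: [0.6105, 0.1294, 0.1627]
tcp_rot: [-0.963, -2.99, -0.0]
wrist_force: [0.2, -0.1, -1.3]
width: 0.271
grip_force: 118.0
```

Call:
carry_out:
  series: "0 0 0 10;0 0 -0.004 0;0 0 0 0;0 0 0 0"

```text
time: 58.2
tool_pos: [0.6105, 0.1293, 0.1586]
tcp_rot: [-0.71, -3.06, 0.0]
wrist_force: [0.1, 0.5, -0.7]
width: 0.269
grip_force: 118.0
```

Tip is now about 3 mm above the head. I lower it into the slot.

Call:
carry_out:
  series: "0 0 -0.003 0;0 0 -0.002 0;0 0 -0.002 0;0 0 -0.001 0;0 0 -0.001 0;0 0 -0.001 0;0 0 -0.001 0;0 0 0 0"

```text
time: 59.2
tool_pos: [0.6118, 0.1295, 0.1508]
tcp_rot: [0.707, 3.058, 0.002]
wrist_force: [-3.5, -0.7, 10.8]
width: 0.265
grip_force: 119.8
```

Call:
carry_out:
  series: "0 0 -0.0005 -10;0 0 -0.0002 -10;0 0 -0.0002 -10;0 0 -0.0002 -10;0 0 -0.0002 -10;0 0 -0.0002 -10;0 0 0 0"

```text
time: 60.08
tool_pos: [0.6114, 0.1282, 0.1497]
tcp_rot: [2.143, 2.294, 0.0]
wrist_force: [-5.0, -4.3, 13.0]
width: 0.265
grip_force: 119.9
```

```bash
cat > st.py <<'E'
from h import *
s=bot.read_state();r=R.from_rotvec(s["tcp_rot"]).as_matrix();print(s["time"],s["tool_pos"].round(4),"ydir",np.degrees(np.arctan2(r[1,1],r[0,1])).round(1),s["wrist_force"].round(1),s["torque"].round(3),s["q"][5])
E
python3 st.py
```

```text
60.075 [0.6114 0.1282 0.1497] ydir 3.9 [-5.  -4.3 13. ] [-1.003  1.104 -0.046] 0.1010601691280053
```

Call:
carry_out:
  series: "0 0 -0.0002 -7;0 0 -0.0002 -7;0 0 -0.0002 -7;0 0 -0.0002 -7;0 0 0 0"

```text
time: 60.7
tool_pos: [0.6109, 0.1282, 0.1491]
tcp_rot: [2.634, 1.708, -0.0]
wrist_force: [-6.7, -3.2, 16.6]
width: 0.269
grip_force: 119.9
```

```bash
python3 st.py
```

```text
60.7 [0.6109 0.1282 0.1491] ydir -24.1 [-6.7 -3.2 16.6] [-0.927  1.524  0.049] 0.5893072179907447
```

Call:
carry_out:
  series: "0 0 -0.0001 -7;0 0 -0.0001 -7;0 0 -0.0001 -7;0 0 0 0"

```text
time: 61.2
tool_pos: [0.6111, 0.1294, 0.1489]
tcp_rot: [2.903, 1.2, 0.002]
wrist_force: [-6.1, -1.1, 15.5]
width: 0.265
grip_force: 120.3
```

```bash
python3 st.py
```

```text
61.2 [0.6111 0.1294 0.1489] ydir -45.1 [-6.1 -1.1 15.5] [-0.261  1.516  0.211] 0.9554175355125945
```

Call:
carry_out:
  series: "0 0 0 -5;0 0 0 0;0 0 0 0"

```text
time: 61.58
tool_pos: [0.6111, 0.1295, 0.1489]
tcp_rot: [2.952, 1.075, 0.002]
wrist_force: [-7.0, -1.3, 16.1]
width: 0.265
grip_force: 120.3
```

```bash
python3 st.py
```

```text
61.575 [0.6111 0.1295 0.1489] ydir -50.0 [-7.  -1.3 16.1] [-0.219  1.457  0.358] 1.041472310786767
```

Torque has risen to 0.36 Nm with no further sinking, so the screw is at its hard stop. I lift off and return the driver.

Call:
carry_out:
  series: "0 0 0 6;0 0 0.01 0;0 0 0.03 0;0 0 0.05 0;0 0 0.01 0;0 -0.03 0 10;0.001 -0.04 0 10;0.001 -0.04 0 10;0.001 -0.04 0 10;0.001 -0.04 0 10;0.0015 -0.04 0 10;0 -0.036 0 10;0 -0.02 0 10;0 0 0 10;0 0 0 10;0 0 0 10;0 0 0 10;0 0 0 6;0 0 0 0;0 0 0 0"

```text
time: 64.08
tool_pos: [0.6158, -0.1567, 0.2444]
tcp_rot: [-0.224, -3.133, -0.0]
wrist_force: [-0.9, 0.3, -0.7]
width: 0.267
grip_force: 118.8
```

```bash
python3 st.py
python3 - <<'E'
from h import *
p=bot.read_state()["tool_pos"]
for n in("scene","top","wrist"):
    im,d,K,T=cam(n);W=world(d,K,T);Z=W[...,2];cv2.imwrite(f"pics/g_{n}.png",im)
    m=(np.hypot(W[...,0]-.611,W[...,1]-.129)<.02)&(Z>.069)&(Z<.082)
    if m.sum()>5: print(n,"head",m.sum(),np.median(Z[m]))
    b=(Z>.054)&(Z<.066)&(abs(W[...,0]-.6)<.13)&(abs(W[...,1]+.2)<.13);c,sz,a=cv2.minAreaRect(W[b][:,:2].astype(np.float32));a=np.radians(a);h=np.array(c)+.05*np.array([np.cos(a),np.sin(a)]);print(n,sz,np.degrees(a),"hole1",h.round(4))
    z0=p[2]-.0815
    for e,f in((.001,.008),(.008,.014),(.02,.038)):
        m=(np.hypot(W[...,0]-p[0],W[...,1]-p[1])<.018)&(Z>z0+e)&(Z<z0+f)
        if m.sum()>5:q=W[m];print(" blade",e,m.sum(),q.mean(0).round(4),cv2.minAreaRect((q[:,:2]*1000).astype(np.float32)))
E
```

```text
64.075 [ 0.6158 -0.1567  0.2444] ydir 81.8 [-0.9  0.3 -0.7] [ 0.049  0.002 -0.06 ] -1.7166844015613345
scene head 187 0.07259218809453666
scene (0.16303223371505737, 0.05764400586485863) 77.20642852783203 hole1 [ 0.6174 -0.1569]
 blade 0.001 28 [ 0.6176 -0.1567  0.1675] ((617.2656860351562, -157.1640167236328), (3.2254090309143066, 14.381293296813965), 83.45597076416016)
 blade 0.008 23 [ 0.6185 -0.1564  0.1741] ((617.50830078125, -155.974609375), (4.654866695404053, 14.634761810302734), 84.41708374023438)
 blade 0.02 51 [ 0.6188 -0.1558  0.1921] ((618.803466796875, -156.00205993652344), (5.807212829589844, 7.935738563537598), 39.62727737426758)
top head 140 0.07348920276401638
top (0.07074358314275742, 0.05738583207130432) 76.5552749633789 hole1 [ 0.6248 -0.1121]
 blade 0.001 6 [ 0.6089 -0.1547  0.168 ] ((609.1898193359375, -154.28419494628906), (6.401983737945557, 2.3849968910217285), 17.68538475036621)
wrist head 347 0.07141753094563025
wrist (0.1603744924068451, 0.05648496374487877) 77.18244934082031 hole1 [ 0.6165 -0.1565]
 blade 0.001 16 [ 0.6094 -0.156   0.1676] ((610.8317260742188, -157.673583984375), (1.7701538801193237, 6.24473237991333), 42.463050842285156)
 blade 0.008 49 [ 0.6117 -0.1562  0.1743] ((611.507080078125, -156.2932891845703), (7.029490947723389, 5.287670612335205), 85.34859466552734)
```

The head is down at about 0.072, so the screw is home. The blade is centred over its hole; I insert it.

Call:
carry_out:
  series: "0 0 -0.04 0;0 0 -0.04 0;0 0 -0.02 0;0 0 -0.015 0;0 0 -0.015 0;0 0 -0.01 0;0 0 -0.007 0;0 0 -0.002 0;0 0 0 0;0 0 0 0"

```text
time: 65.47
tool_pos: [0.6165, -0.1569, 0.0968]
tcp_rot: [0.22, 3.133, -0.0]
wrist_force: [0.1, -0.4, -0.7]
width: 0.267
grip_force: 118.8
```

Call:
carry_out:
  series: "0 0 -0.0015 0;0 0 -0.001 0;0 0 -0.001 0;0 0 0 0"

```text
time: 65.97
tool_pos: [0.6162, -0.1568, 0.0941]
tcp_rot: [0.22, 3.133, -0.0]
wrist_force: [-3.7, 1.0, 6.5]
width: 0.265
grip_force: 119.8
```

Contact. I release and retreat upward, then well away.

Call:
carry_out:
  series: "0 0 0.0015 0;0 0 0 0;0 0 0 0;0 0 0 0;0 0 0.02 0;0 0 0.05 0;0 0 0.06 0;0 0 0.04 0;-0.05 0 0 0;-0.05 0 0 0;-0.05 0 0 0;0 0 0 0;0 0 0 0"
  jaw: 0.1

```text
time: 67.6
tool_pos: [0.467, -0.1571, 0.2659]
tcp_rot: [0.221, 3.13, -0.001]
wrist_force: [0.5, 0.5, 0.3]
width: 0.55
grip_force: 0.0
```

```bash
python3 st.py
python3 - <<'E'
from h import *
S=cam("scene")[0];cv2.imwrite("pics/end.png",S)
im,d,K,T=cam("wrist");W=world(d,K,T);Z=W[...,2]
t=(np.hypot(W[...,0]-.617,W[...,1]+.157)<.03)&(Z>.1)&(Z<.15);print("drv top",np.percentile(Z[t],95) if t.sum() else None)
E
```

```text
67.6 [ 0.467  -0.1571  0.2659] ydir 81.9 [0.5 0.5 0.3] [0.019 0.059 0.023] -1.8052822084843017
drv top 0.13131890022816314
```

View pics/end.png

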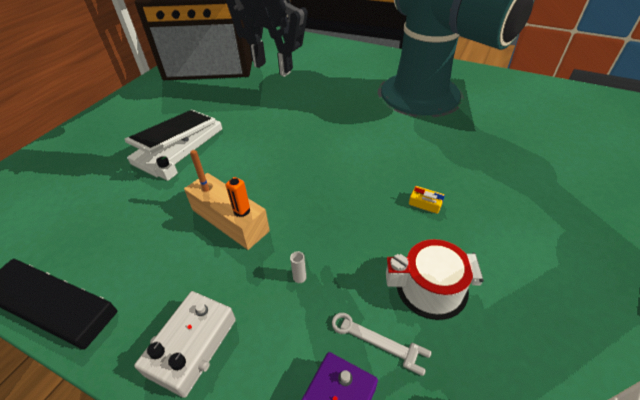

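The rod (200,170) and driver (237,197) stand in their holes, the lid is shut and screwed down (437,265), the bystanders have not moved, and no nuts are left on the bench.

```bash
python3 -c "
from workcell import bot
print(bot.finish_job())"
```

```text
the job is handed in; nothing more can be done
None
```

I've handed the job in: both brass nuts on the bench are in the drum and stirred about four rounds near the floor, the lid is shut with its screw at the hard stop, and the rod and screwdriver are back in their holes.

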